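# Find the slip angle of a bare heat sink on the tilt tester

## Task

Set the bare aluminium heat sink upright on the yellow start patch of the tilt ramp, fins running up the slope, beside the black one. Then raise the ramp only by pushing the orange plate of the blue prop gently and slowly (less than 20 N, with closed fingers) further under it, until the bare heat sink lets go by itself and slides down to the stop bar. Stop at that angle and leave the ramp standing on the prop; the black padded heat sink must not slide, and neither heat sink nor the ramp nor the things lying about may be pushed.

Things in the scene. Friction and masses are not known exactly. Their poses are not given: they have to be found in the camera images.
- bare_sink: Bare aluminium heat sink, 44 x 36 x 30 mm (x, y, z), fins along its x, 0.1 to 0.16 kg, upright on the bench to the robot's right of the tester. Origin: centre of its underside, z up. Its friction on the ramp varies from run to run: it slides once the ramp's slope reaches some angle between about 0.28 and 0.48 rad from level.
- pad_sink: Black heat sink of the same size and frame on a blue pad; it starts on the centre of the grey patch of the ramp. Its grip is about 1.28 times that of the bare one, so it slides at an angle about 0.06 to 0.11 rad steeper.
- tester: The tilt tester, fixed. Origin on the bench, on its middle line. x runs level from the ramp's hinge to its free end (about the robot's left, yaw varies), y across towards the robot, z up. Black base plate 490 x 150 x 8 mm, x from -220 to 270 mm; guide rails (top 16 mm above the bench, inner faces 28 mm either side of the x axis) guide the prop. Hinge line at x = -200 mm, z = 23 mm.
- ramp (a joint): Tilt of the ramp, rad: 0 = on its rest posts, sloping 0.23 from level; slope = 0.23 + this, at most 0.83. The ramp is a tan plate 240 long (up the slope) x 180 x 6 mm, hinged at its low end at its underside, 0.45 kg; it falls back unless propped. A 10 mm high stop bar crosses it 75 mm up from the hinge; lips stand 6 mm over its long edges.
- start_band (a point): Centre of the yellow start patch (62 mm up the slope x 60 across) on the ramp's upper face, 180 mm up from the hinge, 37 mm from the middle line on the +y side. Moves and tilts with the ramp: x points up the slope, y across, z out of the face. The grey patch's centre is at y = -74 mm here. A heat sink resting on the stop bar has its origin at x = -80 mm here.
- prop: Loose blue sled (0.4 kg) between the rails; origin on its underside below its round steel crest (top 71 mm above the bench); x as the tester's. It starts clear of the ramp and, pushed to the hinge (-x), meets it with the crest about 206 mm from the hinge line; 160 mm gives slope 0.29 rad, 133 0.35, 114 0.41, 99 0.46, 90 0.50. The push takes about 3 to 13 N; friction keeps it where it is left.
- push_plate (a point): Middle of the outer face of the prop's upright orange push plate (50 mm wide, 10 mm thick, top 63 mm above the bench), 195 mm out from the crest along the prop's x, 38 mm above the bench. Push it towards the prop's -x. The tester's base plate (top 8 mm above the bench) lies below and beyond it.
- cutters: Yellow-handled side cutters, 130 mm long, lying on the bench nearer the robot than the tester; origin on the bench under the middle. Leave alone.
- pot: Dark round potentiometer, 38 mm across and 62 mm high, standing beyond the tester; origin at its foot. Leave alone.
- spool: Red wire spool, 56 mm across and 40 mm high, standing beyond the tester; origin at its foot. Leave alone.
There are look-alikes about, which are no part of the job. Several things have the shape of the prop; the one meant has the colours described above.

How it is judged:
On the way, in this order (a step that is already met when the one before it is completed fails the run):
1. the bare heat sink rests, released and upright, on the yellow patch (centre within 20 mm up or down the slope and 18 mm across) with the ramp still on its rest (z of bare_sink in the frame of start_band between -0.006 and 0.006 m and x of bare_sink in the frame of start_band between -0.02 and 0.02 m and y of bare_sink in the frame of start_band between -0.018 and 0.018 m and angle between the x axis of bare_sink and the x axis of start_band, either way round below 0.2 rad and contact force between the fingers and bare_sink below 0.1 N and linear speed of bare_sink below 0.03 m/s and value of joint ramp below 0.02 rad), for 0.2 s.
2. the ramp is being raised by the prop and the bare heat sink still rests on the patch (value of joint ramp above 0.03 rad and x of bare_sink in the frame of start_band above -0.025 m), for 0.1 s.
3. the bare heat sink has slid at least 45 mm below the patch's centre by itself, the padded one has not (x of bare_sink in the frame of start_band below -0.045 m and value of joint ramp above 0.03 rad and x of pad_sink in the frame of start_band above -0.03 m and z of pad_sink in the frame of start_band between -0.006 and 0.006 m).
At the end, for the whole second after the job is handed in: The bare heat sink lies on the ramp against the stop bar (within 10 mm), the padded one is still up on its patch (no lower than 30 mm below the patch's centre), the ramp stands raised on the prop by more than 0.05 rad above its rest, and all are at rest and let go (z of bare_sink in the frame of start_band between -0.006 and 0.006 m and y of bare_sink in the frame of start_band between -0.025 and 0.025 m and x of bare_sink in the frame of start_band between -0.09 and -0.07 m and x of pad_sink in the frame of start_band above -0.03 m and z of pad_sink in the frame of start_band between -0.006 and 0.006 m and value of joint ramp above 0.05 rad and linear speed of each of bare_sink, pad_sink, prop below 0.01 m/s); the robot touches nothing.
It fails at once if the fingers push the prop with more than 20 N (contact force between the fingers and prop above 20 N).
It fails at once if the robot presses the ramp or the tester with more than 8 N (contact force between any of the fingers, the arm and tester above 8 N).
It fails at once if the padded heat sink is pushed (over 2 N), or the bare one is touched while the ramp is raised (contact force between any of the fingers, the arm and pad_sink above 2 N or (value of joint ramp above 0.03 rad and contact force between any of the fingers, the arm and bare_sink above 0.5 N)).
It fails at once if the bare heat sink is dropped (linear speed of bare_sink above 0.6 m/s and contact force between the fingers and bare_sink below 0.1 N).
It fails at once if a bystander is moved more than 15 mm (distance of any of cutters, pot, spool from where it was at the start of the episode above 0.015 m).
It also fails if it takes over 72 s, if anything falls off the work surface, if the arm or the gripper's body presses on something with over 40 N, if the wrist force passes 120 N, or if a joint passes its speed limit or range.

## Robot

A 7-joint arm with a two-finger parallel gripper is mounted at the origin on the work surface. World frame = base frame: x ahead of the robot, y to its left, z up, the work surface at z = 0. Lengths are in m, angles in rad, forces in N, time in s.
With the tool pointing down it reaches from about 0.4 to 0.85 m from the base axis. Payload 4.5 kg.
Tool frame: the origin (TCP) lies on the centre line of the jaws, within the pads' length; the fingertips stand 17 mm ahead of it and the grasp point (between the pads) lies 2 mm behind it (env.tip_extent is the z of the fingertips in the tool frame, in m); z points along the fingers, y is the direction in which the jaws open and shut (so a half turn about z gives the same grasp; the last joint's range is limited). The gripper opens to 85 mm and grips with 20 to 120 N. Pads are 22 mm wide; open, the fingers measure 114 mm over their backs; the gripper's body (76 mm by 85 mm) begins 54 mm behind the grasp point. The pads swing forward as they close: fully open they stand 13 mm farther back than shut.
Start: joints at [1.244, 0.689, -0.195, 1.565, 0.157, 0.902, -0.215], TCP at [0.221, -0.585, 0.226] pointing down, gripper open.
Joint ranges: [-3.01, 3.01], [-0.46, 2.08], [-1.47, 1.51], [0.13, 2.56], [-1, 4.14], [0.04, 2.09], [-2.66, 2.66]. Speed limits (rad/s): [2.57, 2.57, 3.14, 3.14, 3.14, 3.14, 3.14].

## Interface

Orientations are given as a unit quaternion [w, x, y, z].
In Python, from cell import sense, imaging, env gives the robot as it stands.
- The arm moves only by the tool move_arm, never from a script. Its argument "steps" is a list of rows, each an object of numbers: "grip": the closure, from 0 (fully open) to 1 (shut); "tx", "ty", "tz": the shift along the tool's x, y, z each as a share of 0.08 m, from -1 to 1; "ax", "ay", "az": the turn, a rotation vector about the tool's x, y, z each as a share of 120 degrees, from -1 to 1. In form: [{"grip": .., "tx": .., "ty": .., "tz": .., "ax": .., "ay": .., "az": ..}, ...]. A call has 1 to 5 rows; each row is the pose to reach, as a shift and turn from the pose commanded when the call began, along the tool's axes at that moment; what a row does not reach only later rows make up. A row lasts 1/10 s, in which the tool goes at most 50 mm and 8.59 degrees, less where a joint would pass 70% of its speed; a pose out of reach is approached as far as the arm can. A call with a number of a shift or a turn outside -1 to 1 is refused whole. A call with a gripper value outside its range is refused whole. The fingers move at their own pace and stop on an object; "force" is the grip in N (left out, the last holds). Time passes only in rows, so rows that repeat a pose let the fingers close. It gives the time, the measured TCP pose, the force and the opening at its end, in the units of the state.
- sense(): the state, without advancing time (a new reading comes with each control period).
- imaging.get_image(name): name is "scene" or "top"; returns a dict with "frame" (400x640x3 uint8, blue, green, red), "depth" (400x640 float32, m along the optical axis (not along the pixel's ray), 0 where there is no reading), "camera_matrix" (3x3 intrinsics, pixels), "rvec" (rotation vector, rad) and "tvec" (3), from world to camera coordinates, as OpenCV has them. Camera axes: x right, y down, z forward; pixel columns grow to the right and rows downward; lengths in m; the calibration is good to about 2 mm. A picture is of the moment at which its call begins.
- env.hand_in(): hands the job in, once; it reports no verdict.
The state is a dict: "t": time; "q": joint angles; "qvel": joint speeds; "joint_efforts": joint torques, N m; "position": TCP position; "eef_rot": TCP orientation; "ft_force": force on the tool from outside, world axes, zero at the start; "ft_torque": the same for the moment, N m; "finger_gap": finger opening in m.
Only numpy, scipy, OpenCV 4.12 (cv2) and the standard library are available. Lean on these libraries where they do the work, as an engineer would, in place of code of your own. Each camera call takes 0.05 s, during which the arm holds its last target. There are 200 camera calls.

## Working session

There is one attempt and no reset: what is moved stays moved. The work goes in short steps, Python scripts to look and compute and a tool call to move; the robot and the scene stay as the last step left them, time stands still between calls to the robot, and variables do not carry over. Pictures are saved under pics/ and viewed, about 8 in all and at most 12, crops included, and the job is handed in when it is done.

Besides the shell and the picture viewer there is one more tool, called as a command line: name --argument value ..., lists and objects as JSON in quotes. move_arm: Moves the arm, as the interface text tells. Shift numbers are shares of 0.08 m and turn numbers shares of 120 degrees, none past 1 either way. Its arguments: {"type":"object","properties":{"steps":{"type":"array"},"force":{"type":"number"}},"required":["steps"]}

```bash
mkdir -p pics; ls
cat > h.py <<'E'
import numpy as np, cv2
from cell import sense, imaging, env
def grab(n):
    d=imaging.get_image(n); d['R']=cv2.Rodrigues(np.array(d['rvec'],float))[0]; d['t']=np.array(d['tvec'],float).reshape(3); d['K']=np.array(d['camera_matrix']); return d
def pts(d):
    z=d['depth']; v,u=np.indices(z.shape); K=d['K']
    c=np.stack([(u-K[0,2])/K[0,0]*z,(v-K[1,2])/K[1,1]*z,z],-1)
    return (c-d['t'])@d['R']
def proj(d,P):
    c=np.asarray(P)@d['R'].T+d['t']; p=c@d['K'].T; return p[...,:2]/p[...,2:]
E
python3 - <<'E'
from h import *
for n in('scene','top'):
    d=grab(n); cv2.imwrite(f'pics/{n}0.png',d['frame']); np.savez(f'{n}0.npz',**{k:np.array(v) for k,v in d.items()})
    print(n,d['K'].tolist(),(-d['R'].T@d['t']).round(3),(d['depth']>0).mean())
print(sense(), env.tip_extent)
E
```

```text
pics
scene [[451.8324368631681, 0.0, 311.51313579866707], [0.0, 451.8324368631681, 198.68067985872665], [0.0, 0.0, 1.0]] [ 1.111 -0.508  1.203] 0.9961640625
top [[430.38153139553907, 0.0, 316.40469945563586], [0.0, 430.38153139553907, 202.51201595510946], [0.0, 0.0, 1.0]] [ 0.467 -0.071  1.175] 0.99603515625
{'t': 0.1, 'q': array([ 1.24380463,  0.68991288, -0.19453697,  1.56624446,  0.15731384,
        0.90250105, -0.21511387]), 'qvel': array([ 0.00091928, -0.00255805, -0.00211436, -0.0033856 , -0.00100569,
        0.00185609, -0.00119924]), 'joint_efforts': array([-3.78362165e-03, -5.40601552e+01, -1.27174839e+00, -1.58985758e+01,
        9.29945440e-03,  4.42684497e-03,  1.68920877e-08]), 'position': array([ 0.22038742, -0.58421896,  0.22545554]), 'eef_rot': array([-8.09438624e-04,  9.83764812e-01,  1.79460568e-01, -2.09284759e-04]), 'ft_force': array([-0.51516685,  1.12092544, -0.48475252]), 'ft_torque': array([-0.01851373,  0.02255802, -0.02020973]), 'finger_gap': 0.08510775767705557} 0.017
```

View pics/top0.png

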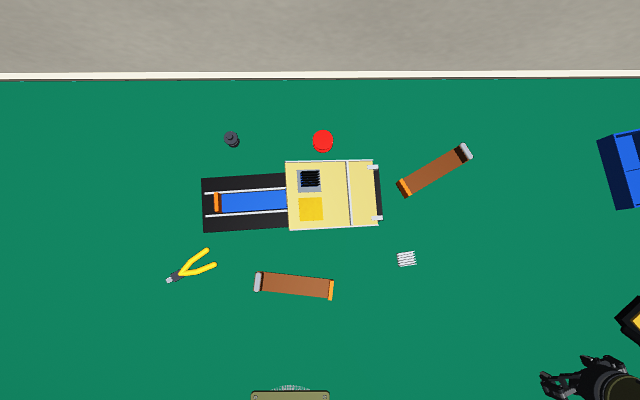

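View pics/scene0.png

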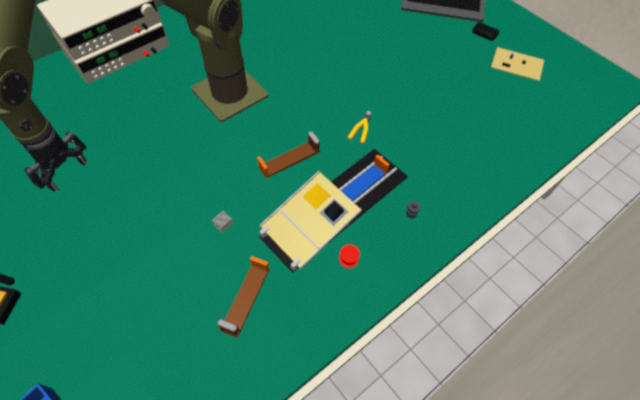

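Top view: the bare sink is the silver finned block at (406,258). The black one is on the ramp's grey patch at (309,180), and the yellow patch is at (311,208). The blue prop with its orange plate is at (217,202). Brown look-alike props lie at (294,286) and (434,170), the cutters at (192,265), the pot at (231,139) and the spool at (323,141). What could be mistaken for the bare sink: the black sink (309,180), the brown prop's grey end (258,281) and the ramp hinge blocks (375,167) and (377,217). I choose (406,258), which is bare, on the bench and to the right of the tester.

```bash
cat > meas.py <<'E'
from h import *
def comp(d,m,near=None,rad=60):
    n,l,s,c=cv2.connectedComponentsWithStats(m.astype(np.uint8))
    best=max((i for i in range(1,n) if near is None or np.hypot(*(c[i]-near))<rad),key=lambda i:s[i,4]); return l==best
def rect(P):  # min-area rect in world xy
    r=cv2.minAreaRect(P[:,:2].astype(np.float32)); return np.array(r[0]).round(4),np.array(r[1]).round(4),cv2.boxPoints(r).round(4).tolist()
def ray(d,uv,z):
    C=-d['R'].T@d['t']; v=d['R'].T@np.linalg.inv(d['K'])@np.array([uv[0],uv[1],1.]); return C+v*(z-C[2])/v[2]
E
python3 - <<'E'
from meas import *
d=grab('top'); P=pts(d); hsv=cv2.cvtColor(d['frame'],cv2.COLOR_BGR2HSV); H,S,V=cv2.split(hsv)
green=(H>65)&(H<90)&(S>120)
print('bench z',np.median(P[280:380,350:500,2]))
def rep(n,m):
    p=P[m]; z=p[:,2]; print(n,m.sum(),'z',np.percentile(z,[5,50,95]).round(4)); print('  ',rect(p))
m=np.zeros_like(green); m[240:280,385:430]=1
sk=comp(d,m&(~green)); rep('sink',sk)
# contour px rays onto top
r=cv2.minAreaRect(np.argwhere(sk)[:,::-1].astype(np.float32)); print('sink px',r,[ray(d,q,.03)[:2].round(4).tolist() for q in cv2.boxPoints(r)])
rep('yellowpatch',comp(d,(H>20)&(H<28)&(S>210)&(V>180),(311,208),20))
rep('orange',comp(d,(H>5)&(H<20)&(S>180)&(V>120),(216,202),15))
rep('blue',comp(d,(H>100)&(H<125)&(S>120),(253,202),30))
rep('base black',comp(d,(V<60)&(S<90),(240,200),50))
rep('tan',comp(d,(H>18)&(H<30)&(S>50)&(S<150)&(V>180),(330,195),50))
rep('pad',comp(d,(V<60),(309,180),15))
e=grab('scene')
a=cv2.resize(d['frame'][235:285,370:440],None,fx=5,fy=5,interpolation=2);b=cv2.resize(e['frame'][190:250,185:255],None,fx=5,fy=5,interpolation=2)
b=b[:250]; cv2.imwrite('pics/crop1.png',np.hstack([a,b]))
E
```

```text
bench z -0.0016327811326972575
sink 253 z [0.002  0.0156 0.031 ]
   (array([ 0.4454, -0.2058]), array([0.2696, 0.0406]), [[0.42329999804496765, -0.3402999937534332], [0.46389999985694885, -0.3407999873161316], [0.4675000011920929, -0.07119999825954437], [0.426800012588501, -0.07069999724626541]])
sink px ((405.9053955078125, 258.43243408203125), (14.302711486816406, 18.412687301635742), 80.53767395019531) [[0.4594, -0.2798], [0.4671, -0.328], [0.4301, -0.333], [0.4225, -0.285]]
yellowpatch 487 z [0.0625 0.0696 0.0762]
   (array([ 0.5352, -0.0576]), array([0.1369, 0.0572]), [[0.4650999903678894, -0.033399999141693115], [0.46869999170303345, -0.09049999713897705], [0.6053000092506409, -0.08190000057220459], [0.6017000079154968, -0.024800000712275505]])
orange 85 z [0.0203 0.0613 0.0652]
   (array([0.5333, 0.067 ]), array([0.3063, 0.0442]), [[0.4456000030040741, -0.06040000170469284], [0.4851999878883362, -0.07999999821186066], [0.6209999918937683, 0.19439999759197235], [0.5814999938011169, 0.21400000154972076]])
blue 1243 z [0.0145 0.019  0.0228]
   (array([0.5787, 0.043 ]), array([0.2
[... 298 characters left out ...]
11920929, -0.07119999825954437], [0.6593000292778015, -0.10350000113248825], [0.7161999940872192, 0.23420000076293945], [0.5242999792098999, 0.266400009393692]])
tan 2864 z [0.0465 0.0597 0.0819]
   (array([ 0.5835, -0.0748]), array([0.2312, 0.1585]), [[0.46309998631477356, -0.0031999999191612005], [0.4731999933719635, -0.16140000522136688], [0.7039999961853027, -0.14650000631809235], [0.6937999725341797, 0.011699999682605267]])
pad 239 z [0.078  0.0934 0.1022]
   (array([ 0.5682, -0.0547]), array([0.0462, 0.2014]), [[0.4674000144004822, -0.07739999890327454], [0.6687999963760376, -0.07829999923706055], [0.6690000295639038, -0.03200000151991844], [0.4675999879837036, -0.031099999323487282]])
```

View pics/crop1.png

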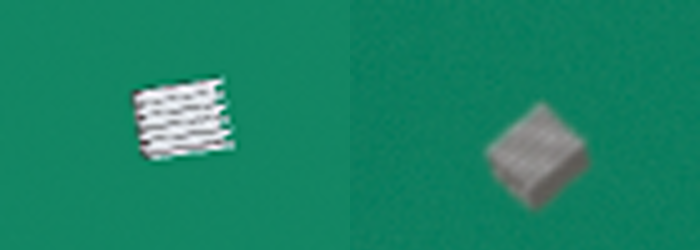

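The crop shows a bare silver finned block, with the fins about along image-horizontal (world y). That confirms the choice. Next I clean up the outliers and fit the frames.

```bash
cat > fit.py <<'E'
from meas import *
def fit(verbose=True):
    d=grab('top'); P=pts(d); H,S,V=cv2.split(cv2.cvtColor(d['frame'],cv2.COLOR_BGR2HSV))
    ok=d['depth']>0; Z=P[...,2]; o={}
    def sel(m,near,rad,zr):
        m=comp(d,m,near,rad)&ok; return m&(Z>zr[0])&(Z<zr[1])
    o['yellow']=sel((H>20)&(H<28)&(S>210)&(V>180),(311,208),20,(.055,.085))
    o['orange']=sel((H>5)&(H<20)&(S>180)&(V>120),(216,202),15,(.055,.075))
    o['blue']=sel((H>100)&(H<125)&(S>120),(253,202),30,(.01,.03))
    o['base']=sel((V<60)&(S<90),(240,200),50,(.002,.013))
    o['tan']=sel((H>18)&(H<30)&(S>30)&(V>150),(330,195),50,(.03,.1))
    return d,P,o,(H,S,V)
E
python3 - <<'E'
from fit import *
d,P,o,(H,S,V)=fit()
for k,m in o.items():
    p=P[m]; r=cv2.minAreaRect(p[:,:2].astype(np.float32)); b=cv2.boxPoints(r); e=b[1]-b[0]; f=b[2]-b[1]; L=e if np.hypot(*e)>np.hypot(*f) else f
    print(k,m.sum(),'mean',p.mean(0).round(4),'size',np.round(r[1],4),'ctr',np.round(r[0],4),'longdir deg',np.degrees(np.arctan2(L[1],L[0])).round(2))
# sink: fin-top bright pixels via rays at z=.03, depth-gated
g=(H>65)&(H<90)&(S>120); m=np.zeros_like(g); m[245:272,390:424]=1
m=m&~g; Z=P[...,2]; t=m&(Z>.024)&(Z<.036); p=P[t]
r=cv2.minAreaRect(p[:,:2].astype(np.float32)); print('sink top',t.sum(),p.mean(0).round(4),r)
s=grab('scene'); Q=pts(s); hs=cv2.cvtColor(s['frame'],cv2.COLOR_BGR2HSV); g=(hs[...,0]>65)&(hs[...,0]<90)&(hs[...,1]>120)
m=np.zeros_like(g); m[200:240,205:240]=1; t=m&~g&(Q[...,2]>.025)&(Q[...,2]<.036); p=Q[t]
r=cv2.minAreaRect(p[:,:2].astype(np.float32)); print('sink scene',t.sum(),p.mean(0).round(4),r)
print(cv2.minAreaRect(np.argwhere(t)[:,::-1].astype(np.float32)))
E
```

```text
yellow 488 mean [ 0.5744 -0.0545  0.0697] size [0.0579 0.0569] ctr [ 0.5745 -0.0552] longdir deg 3.59
orange 79 mean [0.5947 0.1904 0.0617] size [0.0478 0.0111] ctr [0.595  0.1911] longdir deg 5.98
blue 1204 mean [0.6013 0.0992 0.019 ] size [0.0523 0.174 ] ctr [0.6024 0.099 ] longdir deg -86.27
base 2563 mean [0.5976 0.1356 0.0072] size [0.149  0.2303] ctr [0.6001 0.1269] longdir deg -86.45
tan 4787 mean [ 0.6106 -0.1066  0.0565] size [0.1732 0.2343] ctr [ 0.6152 -0.1093] longdir deg -86.38
sink top 110 [ 0.4453 -0.3093  0.0282] ((0.44503065943717957, -0.30960550904273987), (0.03603636845946312, 0.04432458057999611), 8.340088844299316)
sink scene 151 [ 0.4449 -0.3105  0.0297] ((0.44494470953941345, -0.31078988313674927), (0.0385582409799099, 0.04495275020599365), 6.633378505706787)
((221.75001525878906, 219.25001525878906), (12.727920532226562, 14.849242210388184), 45.0)
```

```bash
cat > plan.py <<'E'
import numpy as np, json
from scipy.spatial.transform import Rotation as Ro, Slerp
UX=np.array([np.cos(np.radians(93.6)),np.sin(np.radians(93.6)),0]); UY=np.array([-UX[1],UX[0],0]); O=np.array([.6098,-.0267,0]); Zw=np.array([0,0,1.])
def T(x,y,z): return O+UX*x+UY*y+Zw*z
def down(deg,tilt=0):  # tool y at world angle deg, tips leaning `tilt` toward UX
    y=np.array([np.cos(np.radians(deg)),np.sin(np.radians(deg)),0]); z=np.array([0,0,-1.]); x=np.cross(y,z)
    R=np.c_[x,y,z]
    if tilt: R=Ro.from_rotvec(UY*-tilt*-1 if False else np.cross(-Zw,UX)/np.linalg.norm(np.cross(-Zw,UX))*tilt).as_matrix()@R
    return Ro.from_matrix(R)
def plan(p,R,wps):
    """wps: (pos,Rot). prints calls; simulates with rounded numbers"""
    for i,(tp,tR) in enumerate(wps):
        n=0
        while n<12:
            dl=R.inv().apply(tp-p)/.08; rv=np.degrees((R.inv()*tR).as_rotvec())/120
            k=max(1,np.abs(dl).max()/1.0,np.linalg.norm(rv)*120/42)
            if np.abs(dl).max()<.004 and np.abs(rv).max()<.004: break
            N=np.ceil(k-1e-9); dl=np.round(dl/N,3); rv=np.round(rv/N,3)
            print(i,dict(zip(('tx','ty','tz','ax','ay','az'),[float(v) for v in np.r_[dl,rv]])))
            p=p+R.apply(dl*.08); R=R*Ro.from_rotvec(np.radians(rv*120)); n+=1
        print('   ->',p.round(4),R.as_quat(scalar_first=True).round(4))
    return p,R
E
python3 - <<'E'
from plan import *; from cell import sense
s=sense(); p=s['position'];R=Ro.from_quat(s['eef_rot'],scalar_first=True)
print(down(8).as_matrix().round(2),down(3.6,.23).as_matrix()[:,2].round(3),UX.round(3))
c=np.array([.445,-.310,0])
plan(p,R,[(c+Zw*.12,down(8)),(c+Zw*.022,down(8))])
E
```

```text
[[-0.14  0.99  0.  ]
 [ 0.99  0.14  0.  ]
 [ 0.    0.   -1.  ]] [-0.014  0.228 -0.974] [-0.063  0.998  0.   ]
0 {'tx': 0.959, 'ty': -0.555, 'tz': 0.331, 'ax': -0.0, 'ay': -0.0, 'az': -0.161}
0 {'tx': 0.817, 'ty': -0.155, 'tz': 0.249, 'ax': -0.0, 'ay': -0.0, 'az': -0.121}
0 {'tx': 0.829, 'ty': 0.055, 'tz': 0.248, 'ax': -0.0, 'ay': -0.0, 'az': -0.121}
0 {'tx': 0.789, 'ty': 0.261, 'tz': 0.249, 'ax': -0.0, 'ay': -0.0, 'az': -0.121}
0 {'tx': 0.698, 'ty': 0.45, 'tz': 0.248, 'ax': -0.0, 'ay': -0.0, 'az': -0.12}
   -> [ 0.445 -0.31   0.12 ] [-2.000e-04  6.563e-01  7.545e-01  1.000e-04]
1 {'tx': -0.0, 'ty': 0.0, 'tz': 0.613, 'ax': -0.0, 'ay': -0.0, 'az': -0.0}
1 {'tx': -0.001, 'ty': 0.001, 'tz': 0.612, 'ax': -0.0, 'ay': -0.0, 'az': -0.0}
   -> [ 0.445 -0.31   0.022] [-2.000e-04  6.563e-01  7.545e-01  1.000e-04]
```

move_arm --steps '[{"grip":0,"tx":0.48,"ty":-0.28,"tz":0.165,"az":-0.08},{"grip":0,"tx":0.96,"ty":-0.555,"tz":0.33,"az":-0.16},{"grip":0,"tx":0.96,"ty":-0.555,"tz":0.33,"az":-0.16}]'

```text
invalid input at $.steps[0]: expected keys grip, tx, ty, tz, ax, ay, az
```

move_arm --steps '[{"grip":0,"tx":0.41,"ty":-0.078,"tz":0.125,"az":-0.06},{"grip":0,"tx":0.817,"ty":-0.155,"tz":0.25,"az":-0.121},{"grip":0,"tx":0.817,"ty":-0.155,"tz":0.25,"az":-0.121}]'

```text
invalid input at $.steps[0]: expected keys grip, tx, ty, tz, ax, ay, az
```

move_arm --steps '[{"grip":0,"tx":0.41,"ty":0.028,"tz":0.125,"az":-0.06},{"grip":0,"tx":0.829,"ty":0.055,"tz":0.25,"az":-0.121},{"grip":0,"tx":0.829,"ty":0.055,"tz":0.25,"az":-0.121}]'

```text
invalid input at $.steps[0]: expected keys grip, tx, ty, tz, ax, ay, az
```

move_arm --steps '[{"grip":0,"tx":0.395,"ty":0.13,"tz":0.125,"az":-0.06},{"grip":0,"tx":0.789,"ty":0.261,"tz":0.25,"az":-0.121},{"grip":0,"tx":0.789,"ty":0.261,"tz":0.25,"az":-0.121}]'

```text
invalid input at $.steps[0]: expected keys grip, tx, ty, tz, ax, ay, az
```

move_arm --steps '[{"grip":0,"tx":0.35,"ty":0.225,"tz":0.125,"az":-0.06},{"grip":0.2,"tx":0.698,"ty":0.45,"tz":0.245,"az":-0.12},{"grip":0.2,"tx":0.698,"ty":0.45,"tz":0.245,"az":-0.12},{"grip":0.2,"tx":0.698,"ty":0.45,"tz":0.245,"az":-0.12},{"grip":0.2,"tx":0.698,"ty":0.45,"tz":0.245,"az":-0.12}]'

```text
invalid input at $.steps[0]: expected keys grip, tx, ty, tz, ax, ay, az
```

All keys are required.

move_arm --steps '[{"grip":0,"tx":0.48,"ty":-0.28,"tz":0.165,"ax":0,"ay":0,"az":-0.08},{"grip":0,"tx":0.96,"ty":-0.555,"tz":0.33,"ax":0,"ay":0,"az":-0.16},{"grip":0,"tx":0.96,"ty":-0.555,"tz":0.33,"ax":0,"ay":0,"az":-0.16}]'

```text
t: 0.6
position: [0.2825, -0.5089, 0.1985]
eef_rot: [-0.003, 0.938, 0.348, 0.003]
ft_force: [0.7, -0.2, -0.1]
finger_gap: 0.0854
```

move_arm --steps '[{"grip":0,"tx":0.41,"ty":-0.078,"tz":0.125,"ax":0,"ay":0,"az":-0.06},{"grip":0,"tx":0.817,"ty":-0.155,"tz":0.25,"ax":0,"ay":0,"az":-0.121},{"grip":0,"tx":0.817,"ty":-0.155,"tz":0.25,"ax":0,"ay":0,"az":-0.121}]'

```text
t: 0.9
position: [0.323, -0.4595, 0.179]
eef_rot: [-0.002, 0.887, 0.462, 0.002]
ft_force: [0.0, 0.5, 0.3]
finger_gap: 0.0853
```

move_arm --steps '[{"grip":0,"tx":0.41,"ty":0.028,"tz":0.125,"ax":0,"ay":0,"az":-0.06},{"grip":0,"tx":0.829,"ty":0.055,"tz":0.25,"ax":0,"ay":0,"az":-0.121},{"grip":0,"tx":0.829,"ty":0.055,"tz":0.25,"ax":0,"ay":0,"az":-0.121}]'

```text
t: 1.2
position: [0.3648, -0.4087, 0.1592]
eef_rot: [-0.001, 0.822, 0.57, 0.002]
ft_force: [0.2, -0.2, -0.3]
finger_gap: 0.0855
```

move_arm --steps '[{"grip":0,"tx":0.395,"ty":0.13,"tz":0.125,"ax":0,"ay":0,"az":-0.06},{"grip":0,"tx":0.789,"ty":0.261,"tz":0.25,"ax":0,"ay":0,"az":-0.121},{"grip":0,"tx":0.789,"ty":0.261,"tz":0.25,"ax":0,"ay":0,"az":-0.121}]'

```text
t: 1.5
position: [0.4068, -0.3578, 0.1394]
eef_rot: [-0.001, 0.744, 0.668, 0.002]
ft_force: [-0.9, 0.1, -0.4]
finger_gap: 0.0852
```

move_arm --steps '[{"grip":0,"tx":0.35,"ty":0.225,"tz":0.125,"ax":0,"ay":0,"az":-0.06},{"grip":0.2,"tx":0.698,"ty":0.45,"tz":0.245,"ax":0,"ay":0,"az":-0.12},{"grip":0.2,"tx":0.698,"ty":0.45,"tz":0.245,"ax":0,"ay":0,"az":-0.12},{"grip":0.2,"tx":0.698,"ty":0.45,"tz":0.245,"ax":0,"ay":0,"az":-0.12},{"grip":0.2,"tx":0.698,"ty":0.45,"tz":0.245,"ax":0,"ay":0,"az":-0.12}]'

```text
t: 2.0
position: [0.4444, -0.3126, 0.1203]
eef_rot: [0.0, 0.659, 0.752, -0.001]
ft_force: [-1.1, 0.0, -0.0]
finger_gap: 0.068
```

move_arm --steps '[{"grip":0.2,"tx":0.03,"ty":0,"tz":0.35,"ax":0,"ay":0,"az":0},{"grip":0.2,"tx":0.03,"ty":0,"tz":0.7,"ax":0,"ay":0,"az":0},{"grip":0.2,"tx":0.03,"ty":0,"tz":0.7,"ax":0,"ay":0,"az":0}]'

```text
t: 2.3
position: [0.4421, -0.3091, 0.062]
eef_rot: [-0.003, 0.658, 0.753, -0.002]
ft_force: [-1.3, 0.1, -0.1]
finger_gap: 0.0683
```

move_arm --steps '[{"grip":0.2,"tx":0,"ty":0,"tz":0.18,"ax":0,"ay":0,"az":0},{"grip":0.2,"tx":0,"ty":0,"tz":0.36,"ax":0,"ay":0,"az":0},{"grip":0.2,"tx":0,"ty":0,"tz":0.53,"ax":0,"ay":0,"az":0},{"grip":0.2,"tx":0,"ty":0,"tz":0.53,"ax":0,"ay":0,"az":0},{"grip":0.2,"tx":0,"ty":0,"tz":0.53,"ax":0,"ay":0,"az":0}]'

```text
t: 2.8
position: [0.4453, -0.3093, 0.0228]
eef_rot: [0.001, 0.658, 0.753, -0.0]
ft_force: [0.0, -0.0, 0.0]
finger_gap: 0.0679
```

move_arm --steps '[{"grip":0.4,"tx":0,"ty":0,"tz":0,"ax":0,"ay":0,"az":0},{"grip":0.5,"tx":0,"ty":0,"tz":0,"ax":0,"ay":0,"az":0},{"grip":0.6,"tx":0,"ty":0,"tz":0,"ax":0,"ay":0,"az":0},{"grip":0.8,"tx":0,"ty":0,"tz":0,"ax":0,"ay":0,"az":0},{"grip":1,"tx":0,"ty":0,"tz":0,"ax":0,"ay":0,"az":0}]' --force 35

```text
t: 3.3
position: [0.4453, -0.3087, 0.0228]
eef_rot: [0.001, 0.657, 0.754, -0.0]
ft_force: [-1.3, -0.3, 7.1]
finger_gap: 0.0338
```

move_arm --steps '[{"grip":1,"tx":0,"ty":0,"tz":0,"ax":0,"ay":0,"az":0},{"grip":1,"tx":0,"ty":0,"tz":0,"ax":0,"ay":0,"az":0},{"grip":1,"tx":0,"ty":0,"tz":0,"ax":0,"ay":0,"az":0},{"grip":1,"tx":0,"ty":0,"tz":0,"ax":0,"ay":0,"az":0}]'

```text
t: 3.7
position: [0.4453, -0.3087, 0.0229]
eef_rot: [0.001, 0.657, 0.754, -0.0]
ft_force: [-0.3, -0.6, 7.5]
finger_gap: 0.0336
```

move_arm --steps '[{"grip":1,"tx":0,"ty":0,"tz":-0.2,"ax":0,"ay":0,"az":0},{"grip":1,"tx":0,"ty":0,"tz":-0.5,"ax":0,"ay":0,"az":0},{"grip":1,"tx":0,"ty":0,"tz":-1,"ax":0,"ay":0,"az":0},{"grip":1,"tx":0,"ty":0,"tz":-1,"ax":0,"ay":0,"az":0}]'

```text
t: 4.1
position: [0.4481, -0.3095, 0.106]
eef_rot: [0.004, 0.657, 0.754, 0.001]
ft_force: [1.5, -0.2, 0.6]
finger_gap: 0.0327
```

move_arm --steps '[{"grip":1,"tx":0,"ty":0,"tz":-0.4,"ax":0,"ay":0,"az":0},{"grip":1,"tx":0,"ty":0,"tz":-0.8,"ax":0,"ay":0,"az":0},{"grip":1,"tx":0,"ty":0,"tz":-0.8,"ax":0,"ay":0,"az":0},{"grip":1,"tx":0,"ty":0,"tz":-0.8,"ax":0,"ay":0,"az":0}]'

```text
t: 4.5
position: [0.4451, -0.3085, 0.1659]
eef_rot: [0.0, 0.657, 0.754, -0.0]
ft_force: [-0.1, 0.6, -1.6]
finger_gap: 0.033
```

Run:
```python
from plan import *; from h import *
s=sense(); p=s['position'];R=Ro.from_quat(s['eef_rot'],scalar_first=True); print(p,s['finger_gap'],s['ft_force'])
n=-UX*np.sin(.23)+Zw*np.cos(.23); b=T(-.0261,.037,.0699); D=down(3.6,.23); u=UX*np.cos(.23)+Zw*np.sin(.23)
print(b, n)
plan(p,R,[(b+n*.095+u*.001,D),(b+n*.045+u*.001,D),(b+n*.0245+u*.001,D)])
d=grab('scene'); cv2.imwrite('pics/lift.png',cv2.resize(d['frame'][100:300,120:440],None,fx=2,fy=2))
```

```text
[ 0.44506592 -0.30846708  0.16587854] 0.032978764974697566 [-0.08857156  0.63138871 -1.64046978]
[ 0.57451184 -0.05507175  0.0699    ] [ 0.01431483 -0.22752766  0.9736664 ]
0 {'tx': 0.887, 'ty': 0.672, 'tz': 0.013, 'ax': -0.001, 'ay': 0.037, 'az': 0.012}
0 {'tx': 0.899, 'ty': 0.649, 'tz': 0.084, 'ax': -0.001, 'ay': 0.037, 'az': 0.011}
0 {'tx': 0.905, 'ty': 0.627, 'tz': 0.155, 'ax': -0.002, 'ay': 0.036, 'az': 0.012}
   -> [ 0.5758 -0.0757  0.1626] [-0.0835  0.6801  0.7241  0.0785]
1 {'tx': 0.001, 'ty': 0.0, 'tz': 0.625, 'ax': 0.0, 'ay': 0.0, 'az': -0.0}
   -> [ 0.5751 -0.0643  0.1139] [-0.0835  0.6801  0.7241  0.0785]
2 {'tx': -0.0, 'ty': 0.0, 'tz': 0.256, 'ax': 0.0, 'ay': 0.0, 'az': -0.0}
   -> [ 0.5748 -0.0597  0.094 ] [-0.0835  0.6801  0.7241  0.0785]
```

View pics/lift.png

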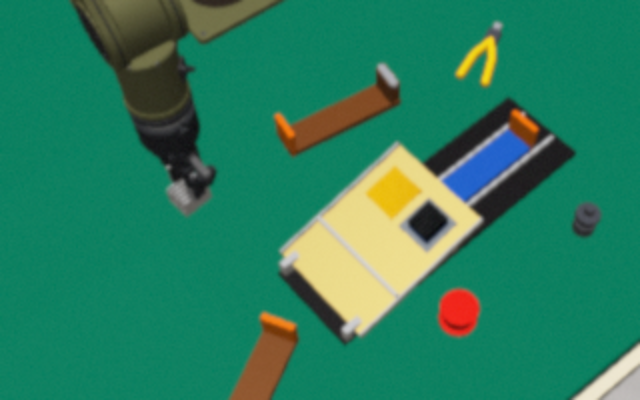

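move_arm --steps '[{"grip":1,"tx":0.3,"ty":0.22,"tz":0,"ax":0,"ay":0.012,"az":0.004},{"grip":1,"tx":0.6,"ty":0.45,"tz":0.01,"ax":0,"ay":0.025,"az":0.008},{"grip":1,"tx":0.887,"ty":0.672,"tz":0.013,"ax":-0.001,"ay":0.037,"az":0.012}]'

```text
t: 4.85
position: [0.4882, -0.2294, 0.1631]
eef_rot: [-0.03, 0.666, 0.745, 0.026]
ft_force: [-0.2, -0.1, -1.5]
finger_gap: 0.0333
```

move_arm --steps '[{"grip":1,"tx":0.3,"ty":0.22,"tz":0.028,"ax":0,"ay":0.012,"az":0.004},{"grip":1,"tx":0.6,"ty":0.43,"tz":0.056,"ax":0,"ay":0.025,"az":0.008},{"grip":1,"tx":0.9,"ty":0.65,"tz":0.084,"ax":-0.001,"ay":0.037,"az":0.011}]'

```text
t: 5.15
position: [0.5318, -0.1519, 0.1619]
eef_rot: [-0.059, 0.673, 0.735, 0.052]
ft_force: [0.5, -0.1, -0.8]
finger_gap: 0.0332
```

move_arm --steps '[{"grip":1,"tx":0.3,"ty":0.21,"tz":0.05,"ax":0,"ay":0.012,"az":0.004},{"grip":1,"tx":0.6,"ty":0.42,"tz":0.1,"ax":0,"ay":0.025,"az":0.008},{"grip":1,"tx":0.905,"ty":0.627,"tz":0.155,"ax":-0.002,"ay":0.036,"az":0.012},{"grip":1,"tx":0.905,"ty":0.627,"tz":0.155,"ax":-0.002,"ay":0.036,"az":0.012},{"grip":1,"tx":0.905,"ty":0.627,"tz":0.155,"ax":-0.002,"ay":0.036,"az":0.012}]'

```text
t: 5.65
position: [0.5748, -0.0752, 0.161]
eef_rot: [-0.085, 0.68, 0.725, 0.077]
ft_force: [0.7, -1.8, -1.4]
finger_gap: 0.0333
```

Run:
```python
from plan import *; from h import *
s=sense(); p=s['position'];R=Ro.from_quat(s['eef_rot'],scalar_first=True); print(p,s['finger_gap'],s['ft_force'],s['t'])
n=-UX*np.sin(.23)+Zw*np.cos(.23); b=T(-.0261,.037,.0699); D=down(3.6,.23); u=UX*np.cos(.23)+Zw*np.sin(.23)
print('err tool',R.inv().apply(p-(b+n*.095+u*.001)),(R.inv()*D).as_rotvec())
plan(p,R,[(b+n*.04+u*.001,D),(b+n*.0238+u*.001,D)])
d=grab('scene'); cv2.imwrite('pics/hover.png',cv2.resize(d['frame'][120:280,220:460],None,fx=3,fy=3,interpolation=2))
```

```text
[ 0.57482974 -0.07517099  0.16096918] 0.03327126164764415 [ 0.7341892  -1.77511912 -1.36626688] 5.65
err tool [ 0.00021129 -0.00093813  0.00175484] [-0.00368845 -0.00025582  0.0008399 ]
0 {'tx': -0.003, 'ty': 0.014, 'tz': 0.666, 'ax': -0.002, 'ay': -0.0, 'az': 0.0}
   -> [ 0.575  -0.0632  0.109 ] [-0.0835  0.6797  0.7244  0.0789]
1 {'tx': 0.0, 'ty': 0.0, 'tz': 0.202, 'ax': 0.0, 'ay': -0.0, 'az': 0.0}
   -> [ 0.5748 -0.0595  0.0933] [-0.0835  0.6797  0.7244  0.0789]
```

View pics/hover.png

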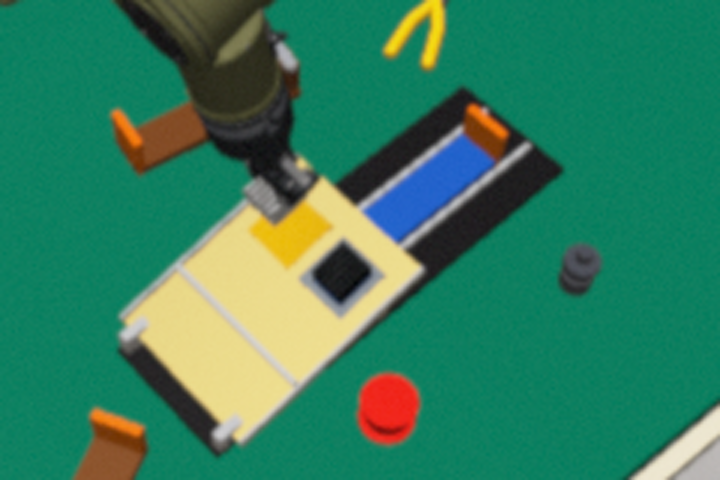

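The hover is over the patch at about (288,230), with the sink level with the ramp.

move_arm --steps '[{"grip":1,"tx":0,"ty":0.014,"tz":0.2,"ax":0,"ay":0,"az":0},{"grip":1,"tx":0,"ty":0.014,"tz":0.4,"ax":0,"ay":0,"az":0},{"grip":1,"tx":0,"ty":0.014,"tz":0.6,"ax":0,"ay":0,"az":0},{"grip":1,"tx":0,"ty":0.014,"tz":0.7,"ax":0,"ay":0,"az":0},{"grip":1,"tx":0,"ty":0.014,"tz":0.7,"ax":0,"ay":0,"az":0}]'

```text
t: 6.2
position: [0.5749, -0.0634, 0.1068]
eef_rot: [-0.085, 0.68, 0.724, 0.077]
ft_force: [-0.3, -0.0, -2.2]
finger_gap: 0.0333
```

move_arm --steps '[{"grip":1,"tx":0,"ty":0,"tz":0.04,"ax":0,"ay":0,"az":0},{"grip":1,"tx":0,"ty":0,"tz":0.08,"ax":0,"ay":0,"az":0},{"grip":1,"tx":0,"ty":0,"tz":0.12,"ax":0,"ay":0,"az":0},{"grip":1,"tx":0,"ty":0,"tz":0.12,"ax":0,"ay":0,"az":0},{"grip":1,"tx":0,"ty":0,"tz":0.12,"ax":0,"ay":0,"az":0}]'

```text
t: 6.7
position: [0.5762, -0.0604, 0.0989]
eef_rot: [-0.084, 0.68, 0.724, 0.079]
ft_force: [0.0, -0.2, -0.5]
finger_gap: 0.0331
```

move_arm --steps '[{"grip":1,"tx":0,"ty":0,"tz":0.015,"ax":0,"ay":0,"az":0},{"grip":1,"tx":0,"ty":0,"tz":0.03,"ax":0,"ay":0,"az":0},{"grip":1,"tx":0,"ty":0,"tz":0.04,"ax":0,"ay":0,"az":0},{"grip":1,"tx":0,"ty":0,"tz":0.04,"ax":0,"ay":0,"az":0}]'

```text
t: 7.1
position: [0.576, -0.0596, 0.0955]
eef_rot: [-0.084, 0.68, 0.724, 0.079]
ft_force: [0.2, 0.1, -1.3]
finger_gap: 0.0333
```

move_arm --steps '[{"grip":1,"tx":0,"ty":0,"tz":0.01,"ax":0,"ay":0,"az":0},{"grip":1,"tx":0,"ty":0,"tz":0.02,"ax":0,"ay":0,"az":0},{"grip":1,"tx":0,"ty":0,"tz":0.02,"ax":0,"ay":0,"az":0}]'

```text
t: 7.4
position: [0.576, -0.0592, 0.094]
eef_rot: [-0.084, 0.68, 0.724, 0.079]
ft_force: [-0.3, 0.2, -1.3]
finger_gap: 0.0334
```

move_arm --steps '[{"grip":1,"tx":0,"ty":0,"tz":0.01,"ax":0,"ay":0,"az":0},{"grip":1,"tx":0,"ty":0,"tz":0.015,"ax":0,"ay":0,"az":0},{"grip":1,"tx":0,"ty":0,"tz":0.015,"ax":0,"ay":0,"az":0}]'

```text
t: 7.7
position: [0.576, -0.059, 0.0929]
eef_rot: [-0.084, 0.68, 0.724, 0.079]
ft_force: [-0.7, -0.0, -0.7]
finger_gap: 0.0333
```

move_arm --steps '[{"grip":1,"tx":0,"ty":0,"tz":0.01,"ax":0,"ay":0,"az":0},{"grip":1,"tx":0,"ty":0,"tz":0.01,"ax":0,"ay":0,"az":0},{"grip":1,"tx":0,"ty":0,"tz":0.01,"ax":0,"ay":0,"az":0}]'

```text
t: 8.0
position: [0.5761, -0.0589, 0.0928]
eef_rot: [-0.084, 0.68, 0.724, 0.079]
ft_force: [-1.8, -0.6, 5.4]
finger_gap: 0.0333
```

move_arm --steps '[{"grip":0.58,"tx":0,"ty":0,"tz":0,"ax":0,"ay":0,"az":0},{"grip":0.52,"tx":0,"ty":0,"tz":0,"ax":0,"ay":0,"az":0},{"grip":0.46,"tx":0,"ty":0,"tz":0,"ax":0,"ay":0,"az":0},{"grip":0.4,"tx":0,"ty":0,"tz":0,"ax":0,"ay":0,"az":0},{"grip":0.38,"tx":0,"ty":0,"tz":0,"ax":0,"ay":0,"az":0}]'

```text
t: 8.5
position: [0.576, -0.0587, 0.092]
eef_rot: [-0.084, 0.68, 0.724, 0.079]
ft_force: [0.1, -0.6, -0.7]
finger_gap: 0.0528
```

move_arm --steps '[{"grip":0.38,"tx":0,"ty":0,"tz":0,"ax":0,"ay":0,"az":0},{"grip":0.38,"tx":0,"ty":0,"tz":-0.05,"ax":0,"ay":0,"az":0},{"grip":0.38,"tx":0,"ty":0,"tz":-0.15,"ax":0,"ay":0,"az":0},{"grip":0.38,"tx":0,"ty":0,"tz":-0.4,"ax":0,"ay":0,"az":0},{"grip":0.38,"tx":0,"ty":0,"tz":-0.8,"ax":0,"ay":0,"az":0}]'

```text
t: 9.0
position: [0.5758, -0.0732, 0.1544]
eef_rot: [-0.085, 0.68, 0.724, 0.078]
ft_force: [0.2, 0.4, 0.7]
finger_gap: 0.053
```

move_arm --steps '[{"grip":0.6,"tx":0,"ty":0,"tz":-0.4,"ax":0,"ay":0,"az":0},{"grip":1,"tx":0,"ty":0,"tz":-0.8,"ax":0,"ay":0,"az":0},{"grip":1,"tx":0,"ty":0,"tz":-0.9,"ax":0,"ay":0,"az":0},{"grip":1,"tx":0,"ty":0,"tz":-0.9,"ax":0,"ay":0,"az":0}]'

```text
t: 9.4
position: [0.5789, -0.0903, 0.2262]
eef_rot: [-0.082, 0.68, 0.724, 0.079]
ft_force: [-0.6, -0.5, -0.5]
finger_gap: 0.0001
```

Run:
```python
from plan import *; from h import *
s=sense(); p=s['position'];R=Ro.from_quat(s['eef_rot'],scalar_first=True); print(p,s['finger_gap'],s['ft_force'],s['t'])
D=down(3.6)
plan(p,R,[(T(.27,0,.16),D),(T(.27,0,.042),D)])
d=grab('scene'); np.savez('placed.npz',f=d['frame'],z=d['depth']); a=cv2.resize(d['frame'][150:280,230:430],None,fx=4,fy=4,interpolation=2)
cv2.imwrite('pics/placed.png',a)
Q=pts(d); b=T(-.0261,.037,.0699); n=-UX*np.sin(.23)+Zw*np.cos(.23); u=UX*np.cos(.23)+Zw*np.sin(.23)
q=np.stack([(Q-b)@u,(Q-b)@UY,(Q-b)@n],-1)
for nm,y0 in(('bare',0),('pad',-.074)):
    m=(q[...,2]>.024)&(q[...,2]<.037)&(abs(q[...,0])<.05)&(abs(q[...,1]-y0)<.033)
    print(nm,m.sum(),cv2.minAreaRect(q[m][:,:2].astype(np.float32)))
m=(abs(q[...,0]+.05)<.01)&(abs(q[...,1]+.03)<.03); print('face n',np.median(q[m][:,2]))
```

```text
[ 0.57886522 -0.09033475  0.22615783] 9.138142342672814e-05 [-0.59098777 -0.48132385 -0.52933934] 9.4
0 {'tx': 0.962, 'ty': 0.107, 'tz': 0.437, 'ax': 0.0, 'ay': -0.027, 'az': -0.0}
0 {'tx': 0.985, 'ty': 0.108, 'tz': 0.382, 'ax': 0.0, 'ay': -0.027, 'az': -0.0}
0 {'tx': 0.67, 'ty': 0.072, 'tz': 0.217, 'ax': 0.0, 'ay': -0.018, 'az': -0.0}
0 {'tx': 0.678, 'ty': 0.071, 'tz': 0.192, 'ax': 0.001, 'ay': -0.019, 'az': -0.0}
0 {'tx': 0.685, 'ty': 0.072, 'tz': 0.165, 'ax': 0.0, 'ay': -0.018, 'az': -0.0}
   -> [0.5928 0.2427 0.16  ] [-0.000e+00  6.848e-01  7.287e-01  7.000e-04]
1 {'tx': -0.001, 'ty': -0.001, 'tz': 0.737, 'ax': 0.0, 'ay': -0.0, 'az': -0.0}
1 {'tx': -0.0, 'ty': -0.0, 'tz': 0.737, 'ax': 0.0, 'ay': -0.0, 'az': -0.0}
   -> [0.5928 0.2428 0.042 ] [-0.000e+00  6.848e-01  7.287e-01  7.000e-04]
bare 160 ((-0.0001737978309392929, -0.0017442777752876282), (0.04390302672982216, 0.03691044822335243), 0.535297691822052)
pad 166 ((-0.0005097780376672745, -0.07524891197681427), (0.039128586649894714, 0.044834792613983154), 89.64387512207031)
face n 0.47447081733121266
```

View pics/placed.png

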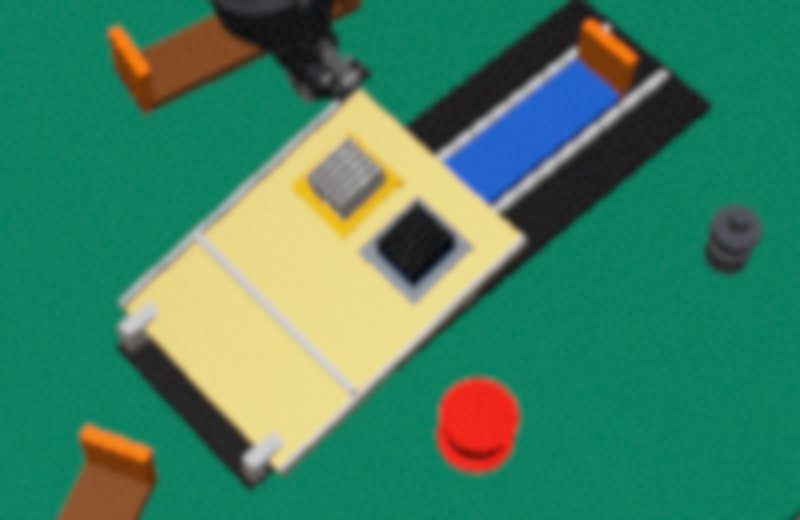

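The bare sink sits on the yellow patch (crop 345,180): offset 0 mm along the slope and −2 mm across, yaw 0.5°. The pad sink is unmoved. Next I go beyond the orange plate with closed fingers.

move_arm --steps '[{"grip":1,"tx":0.48,"ty":0.05,"tz":0.1,"ax":0,"ay":-0.014,"az":0},{"grip":1,"tx":0.962,"ty":0.107,"tz":0.3,"ax":0,"ay":-0.027,"az":0},{"grip":1,"tx":0.962,"ty":0.107,"tz":0.3,"ax":0,"ay":-0.027,"az":0}]'

```text
t: 9.75
position: [0.5794, 0.0017, 0.2182]
eef_rot: [-0.067, 0.677, 0.731, 0.06]
ft_force: [-0.2, 0.8, 0.8]
finger_gap: 0.0001
```

move_arm --steps '[{"grip":1,"tx":0.49,"ty":0.054,"tz":0.19,"ax":0,"ay":-0.014,"az":0},{"grip":1,"tx":0.985,"ty":0.108,"tz":0.38,"ax":0,"ay":-0.027,"az":0},{"grip":1,"tx":0.985,"ty":0.108,"tz":0.38,"ax":0,"ay":-0.027,"az":0}]'

```text
t: 10.05
position: [0.582, 0.0856, 0.2013]
eef_rot: [-0.047, 0.678, 0.733, 0.041]
ft_force: [-0.5, 0.1, 0.4]
finger_gap: 0.0002
```

move_arm --steps '[{"grip":1,"tx":0.49,"ty":0.054,"tz":0.15,"ax":0,"ay":-0.014,"az":0},{"grip":1,"tx":0.98,"ty":0.105,"tz":0.31,"ax":0,"ay":-0.027,"az":0},{"grip":1,"tx":0.98,"ty":0.105,"tz":0.31,"ax":0,"ay":-0.027,"az":0}]'

```text
t: 10.35
position: [0.5847, 0.1664, 0.1856]
eef_rot: [-0.026, 0.679, 0.733, 0.022]
ft_force: [0.4, 0.7, 0.1]
finger_gap: -0.0
```

move_arm --steps '[{"grip":1,"tx":0.49,"ty":0.054,"tz":0.13,"ax":0,"ay":-0.014,"az":0},{"grip":1,"tx":0.98,"ty":0.105,"tz":0.26,"ax":0,"ay":-0.028,"az":0},{"grip":1,"tx":0.98,"ty":0.105,"tz":0.26,"ax":0,"ay":-0.028,"az":0},{"grip":1,"tx":0.98,"ty":0.105,"tz":0.26,"ax":0,"ay":-0.028,"az":0}]'

```text
t: 10.75
position: [0.5896, 0.2371, 0.1693]
eef_rot: [-0.002, 0.683, 0.731, -0.001]
ft_force: [0.3, -1.6, -0.4]
finger_gap: 0.0002
```

```bash
cat > where.py <<'E'
from plan import *; from h import *; import sys
s=sense(); p=s['position'];R=Ro.from_quat(s['eef_rot'],scalar_first=True); v=p-O
print('tcp tester',(v@UX).round(4),(v@UY).round(4),p[2].round(4),'z axis',R.as_matrix()[:,2].round(3),'gap',s['finger_gap'],s['t'])
plan(p,R,[(T(*map(float,sys.argv[1:4])),down(3.6))])
E
python3 where.py .27 0 .042
```

```text
tcp tester 0.2645 0.0036 0.1693 z axis [-0.004  0.002 -1.   ] gap 0.00020986675468261538 10.75
0 {'tx': 0.033, 'ty': 0.026, 'tz': 0.796, 'ax': -0.001, 'ay': -0.0, 'az': 0.001}
0 {'tx': 0.032, 'ty': 0.024, 'tz': 0.795, 'ax': -0.001, 'ay': -0.001, 'az': 0.001}
   -> [0.5929 0.2427 0.042 ] [2.000e-04 6.842e-01 7.293e-01 1.000e-04]
```

move_arm --steps '[{"grip":1,"tx":0.06,"ty":0.03,"tz":0.4,"ax":0,"ay":0,"az":0},{"grip":1,"tx":0.06,"ty":0.05,"tz":0.8,"ax":0,"ay":0,"az":0},{"grip":1,"tx":0.06,"ty":0.05,"tz":0.8,"ax":0,"ay":0,"az":0}]'

```text
t: 11.05
position: [0.5923, 0.236, 0.1024]
eef_rot: [-0.002, 0.685, 0.728, -0.005]
ft_force: [-1.6, -1.1, -0.2]
finger_gap: -0.0001
```

move_arm --steps '[{"grip":1,"tx":0,"ty":0,"tz":0.3,"ax":0,"ay":0,"az":0},{"grip":1,"tx":0,"ty":0,"tz":0.6,"ax":0,"ay":0,"az":0},{"grip":1,"tx":0,"ty":0,"tz":0.78,"ax":0,"ay":0,"az":0},{"grip":1,"tx":0,"ty":0,"tz":0.78,"ax":0,"ay":0,"az":0},{"grip":1,"tx":0,"ty":0,"tz":0.78,"ax":0,"ay":0,"az":0}]'

```text
t: 11.55
position: [0.5958, 0.2403, 0.0455]
eef_rot: [-0.001, 0.685, 0.729, 0.001]
ft_force: [0.7, 0.5, 0.5]
finger_gap: 0.0
```

move_arm --steps '[{"grip":1,"tx":-0.06,"ty":0,"tz":0,"ax":0,"ay":0,"az":0},{"grip":1,"tx":-0.12,"ty":0,"tz":0,"ax":0,"ay":0,"az":0},{"grip":1,"tx":-0.18,"ty":0,"tz":0,"ax":0,"ay":0,"az":0},{"grip":1,"tx":-0.24,"ty":0,"tz":0,"ax":0,"ay":0,"az":0},{"grip":1,"tx":-0.24,"ty":0,"tz":0,"ax":0,"ay":0,"az":0}]'

```text
t: 12.05
position: [0.5968, 0.2198, 0.0447]
eef_rot: [-0.0, 0.685, 0.728, 0.0]
ft_force: [0.7, -0.5, 0.4]
finger_gap: 0.0001
```

```bash
cat > chk.py <<'E'
from plan import *; from h import *; import sys
s=sense(); p=s['position'];R=Ro.from_quat(s['eef_rot'],scalar_first=True); v=p-O
print('tcp tester',(v@UX).round(4),(v@UY).round(4),p[2].round(4),'ft along UX',(s['ft_force']@UX).round(2),'t',s['t'])
d=grab('scene'); Q=pts(d)-O; ok=d['depth']>0
t=np.stack([Q@UX,Q@UY,Q[...,2]],-1)
# ramp face: bare tan strip between the sinks, near mid line
hs=cv2.cvtColor(d['frame'],cv2.COLOR_BGR2HSV); H,S,V=cv2.split(hs)
tan=(H>18)&(H<30)&(S>50)&(S<150)&(V>150)&ok
m=tan&(abs(t[...,1])<.012)&(t[...,0]>-.11)&(t[...,0]<.04)
k=np.polyfit(t[m][:,0],t[m][:,2],1); sl=np.arctan(k[0])
n=np.array([-np.sin(sl),0,np.cos(sl)]); u=np.array([np.cos(sl),0,np.sin(sl)])
b=np.array([-.2,0.037,.023])+u*.18+n*.006
q=np.stack([(t-b)@u,(t-b)[...,1],(t-b)@n],-1)
print('slope',sl.round(4),'joint',(sl-.23).round(4),m.sum())
for nm,y0 in(('bare',0),('pad',-.074)):
    g=ok&(q[...,2]>.022)&(q[...,2]<.037)&(q[...,0]>-.115)&(q[...,0]<.05)&(abs(q[...,1]-y0)<.033)
    if g.sum()>20: print(nm,g.sum(),'x %.4f'%np.mean(np.percentile(q[g][:,0],[3,97])),'y %.4f'%np.median(q[g][:,1]))
g=(H>5)&(H<20)&(S>180)&(V>100)&ok&(abs(t[...,1])<.035)&(t[...,0]>.04)&(t[...,2]>.04)&(t[...,2]<.075)
if g.sum()>5: print('plate x',np.percentile(t[g][:,0],[5,50,95]).round(4))
if len(sys.argv)>1: cv2.imwrite('pics/'+sys.argv[1],cv2.resize(d['frame'][120:280,230:430],None,fx=3,fy=3,interpolation=2))
E
python3 chk.py push0.png
```

```text
tcp tester 0.2468 -0.0025 0.0447 ft along UX -0.49 t 12.05
slope 0.2285 joint -0.0015 317
bare 182 x -0.0005 y -0.0038
pad 185 x -0.0008 y -0.0778
plate x [0.2107 0.2136 0.2212]
```

View pics/push0.png

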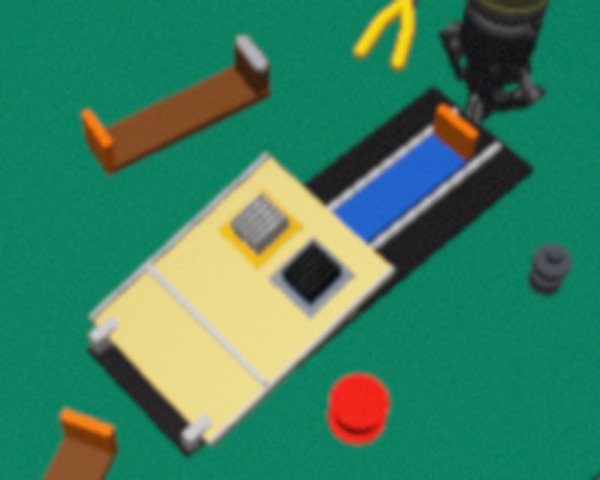

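The fingers (472,105) stand just outside the orange plate, and both sinks are in place. I approach slowly.

move_arm --steps '[{"grip":1,"tx":-0.03,"ty":0,"tz":0,"ax":0,"ay":0,"az":0},{"grip":1,"tx":-0.06,"ty":0,"tz":0,"ax":0,"ay":0,"az":0},{"grip":1,"tx":-0.09,"ty":0,"tz":0,"ax":0,"ay":0,"az":0},{"grip":1,"tx":-0.11,"ty":0,"tz":0,"ax":0,"ay":0,"az":0},{"grip":1,"tx":-0.13,"ty":0,"tz":0,"ax":0,"ay":0,"az":0}]'

```text
t: 12.6
position: [0.5971, 0.2108, 0.0445]
eef_rot: [-0.001, 0.685, 0.729, 0.001]
ft_force: [-0.7, 0.1, 0.3]
finger_gap: 0.0002
```

move_arm --steps '[{"grip":1,"tx":-0.02,"ty":0,"tz":0,"ax":0,"ay":0,"az":0},{"grip":1,"tx":-0.04,"ty":0,"tz":0,"ax":0,"ay":0,"az":0},{"grip":1,"tx":-0.06,"ty":0,"tz":0,"ax":0,"ay":0,"az":0},{"grip":1,"tx":-0.08,"ty":0,"tz":0,"ax":0,"ay":0,"az":0},{"grip":1,"tx":-0.1,"ty":0,"tz":0,"ax":0,"ay":0,"az":0}]'

```text
t: 13.1
position: [0.5975, 0.2037, 0.0445]
eef_rot: [-0.001, 0.684, 0.729, 0.001]
ft_force: [-0.5, 1.4, -0.5]
finger_gap: 0.0002
```

move_arm --steps '[{"grip":1,"tx":-0.02,"ty":0,"tz":0,"ax":0,"ay":0,"az":0},{"grip":1,"tx":-0.04,"ty":0,"tz":0,"ax":0,"ay":0,"az":0},{"grip":1,"tx":-0.06,"ty":0,"tz":0,"ax":0,"ay":0,"az":0},{"grip":1,"tx":-0.08,"ty":0,"tz":0,"ax":0,"ay":0,"az":0},{"grip":1,"tx":-0.1,"ty":0,"tz":0,"ax":0,"ay":0,"az":0}]'

```text
t: 13.6
position: [0.5981, 0.195, 0.0445]
eef_rot: [-0.001, 0.684, 0.729, 0.001]
ft_force: [0.6, 0.8, -0.6]
finger_gap: -0.0001
```

```bash
python3 chk.py
```

```text
tcp tester 0.222 -0.0022 0.0445 ft along UX 0.8 t 13.6
slope 0.2366 joint 0.0066 314
bare 166 x 0.0000 y -0.0016
pad 176 x -0.0006 y -0.0782
plate x [0.1999 0.2025 0.2107]
```

move_arm --steps '[{"grip":1,"tx":-0.02,"ty":0,"tz":0,"ax":0,"ay":0,"az":0},{"grip":1,"tx":-0.04,"ty":0,"tz":0,"ax":0,"ay":0,"az":0},{"grip":1,"tx":-0.06,"ty":0,"tz":0,"ax":0,"ay":0,"az":0},{"grip":1,"tx":-0.08,"ty":0,"tz":0,"ax":0,"ay":0,"az":0},{"grip":1,"tx":-0.1,"ty":0,"tz":0,"ax":0,"ay":0,"az":0}]'

```text
t: 14.15
position: [0.5986, 0.187, 0.0445]
eef_rot: [-0.001, 0.684, 0.729, 0.001]
ft_force: [0.5, 1.5, 0.4]
finger_gap: 0.0001
```

move_arm --steps '[{"grip":1,"tx":-0.015,"ty":0,"tz":0,"ax":0,"ay":0,"az":0},{"grip":1,"tx":-0.03,"ty":0,"tz":0,"ax":0,"ay":0,"az":0},{"grip":1,"tx":-0.045,"ty":0,"tz":0,"ax":0,"ay":0,"az":0},{"grip":1,"tx":-0.06,"ty":0,"tz":0,"ax":0,"ay":0,"az":0}]'

```text
t: 14.55
position: [0.5989, 0.1836, 0.0446]
eef_rot: [-0.001, 0.684, 0.729, 0.002]
ft_force: [-0.0, 5.2, -1.1]
finger_gap: -0.0001
```

move_arm --steps '[{"grip":1,"tx":-0.02,"ty":0,"tz":0,"ax":0,"ay":0,"az":0},{"grip":1,"tx":-0.04,"ty":0,"tz":0,"ax":0,"ay":0,"az":0},{"grip":1,"tx":-0.06,"ty":0,"tz":0,"ax":0,"ay":0,"az":0},{"grip":1,"tx":-0.08,"ty":0,"tz":0,"ax":0,"ay":0,"az":0},{"grip":1,"tx":-0.1,"ty":0,"tz":0,"ax":0,"ay":0,"az":0}]'

```text
t: 15.05
position: [0.5993, 0.1767, 0.0446]
eef_rot: [-0.002, 0.684, 0.73, 0.002]
ft_force: [-1.1, 6.0, -2.2]
finger_gap: 0.0001
```

```bash
python3 chk.py
```

```text
tcp tester 0.2036 -0.0023 0.0446 ft along UX 6.03 t 15.05
slope 0.2415 joint 0.0115 310
bare 180 x 0.0000 y -0.0004
pad 178 x -0.0008 y -0.0751
plate x [0.1813 0.1846 0.1917]
```

move_arm --steps '[{"grip":1,"tx":-0.02,"ty":0,"tz":0,"ax":0,"ay":0,"az":0},{"grip":1,"tx":-0.04,"ty":0,"tz":0,"ax":0,"ay":0,"az":0},{"grip":1,"tx":-0.06,"ty":0,"tz":0,"ax":0,"ay":0,"az":0},{"grip":1,"tx":-0.08,"ty":0,"tz":0,"ax":0,"ay":0,"az":0},{"grip":1,"tx":-0.1,"ty":0,"tz":0,"ax":0,"ay":0,"az":0}]'

```text
t: 15.6
position: [0.5998, 0.1688, 0.0446]
eef_rot: [-0.002, 0.684, 0.73, 0.002]
ft_force: [-1.0, 6.5, -1.4]
finger_gap: 0.0001
```

move_arm --steps '[{"grip":1,"tx":-0.02,"ty":0,"tz":0,"ax":0,"ay":0,"az":0},{"grip":1,"tx":-0.04,"ty":0,"tz":0,"ax":0,"ay":0,"az":0},{"grip":1,"tx":-0.06,"ty":0,"tz":0,"ax":0,"ay":0,"az":0},{"grip":1,"tx":-0.08,"ty":0,"tz":0,"ax":0,"ay":0,"az":0},{"grip":1,"tx":-0.1,"ty":0,"tz":0,"ax":0,"ay":0,"az":0}]'

```text
t: 16.1
position: [0.6003, 0.161, 0.0446]
eef_rot: [-0.002, 0.684, 0.73, 0.002]
ft_force: [-0.9, 6.0, -1.4]
finger_gap: 0.0
```

move_arm --steps '[{"grip":1,"tx":-0.02,"ty":0,"tz":0,"ax":0,"ay":0,"az":0},{"grip":1,"tx":-0.04,"ty":0,"tz":0,"ax":0,"ay":0,"az":0},{"grip":1,"tx":-0.06,"ty":0,"tz":0,"ax":0,"ay":0,"az":0},{"grip":1,"tx":-0.08,"ty":0,"tz":0,"ax":0,"ay":0,"az":0},{"grip":1,"tx":-0.1,"ty":0,"tz":0,"ax":0,"ay":0,"az":0}]'

```text
t: 16.6
position: [0.6008, 0.1532, 0.0446]
eef_rot: [-0.002, 0.684, 0.73, 0.002]
ft_force: [-0.6, 6.5, 0.0]
finger_gap: -0.0001
```

```bash
python3 chk.py
```

```text
tcp tester 0.1801 -0.0023 0.0446 ft along UX 6.51 t 16.6
slope 0.268 joint 0.038 315
bare 186 x -0.0003 y -0.0030
pad 183 x -0.0008 y -0.0786
plate x [0.1581 0.1611 0.169 ]
```

move_arm --steps '[{"grip":1,"tx":-0.015,"ty":0,"tz":0,"ax":0,"ay":0,"az":0},{"grip":1,"tx":-0.03,"ty":0,"tz":0,"ax":0,"ay":0,"az":0},{"grip":1,"tx":-0.045,"ty":0,"tz":0,"ax":0,"ay":0,"az":0},{"grip":1,"tx":-0.06,"ty":0,"tz":0,"ax":0,"ay":0,"az":0},{"grip":1,"tx":-0.075,"ty":0,"tz":0,"ax":0,"ay":0,"az":0}]'

```text
t: 17.15
position: [0.6012, 0.1473, 0.0446]
eef_rot: [-0.002, 0.684, 0.73, 0.002]
ft_force: [-0.9, 5.6, 0.3]
finger_gap: -0.0002
```

move_arm --steps '[{"grip":1,"tx":-0.015,"ty":0,"tz":0,"ax":0,"ay":0,"az":0},{"grip":1,"tx":-0.03,"ty":0,"tz":0,"ax":0,"ay":0,"az":0},{"grip":1,"tx":-0.045,"ty":0,"tz":0,"ax":0,"ay":0,"az":0},{"grip":1,"tx":-0.06,"ty":0,"tz":0,"ax":0,"ay":0,"az":0},{"grip":1,"tx":-0.075,"ty":0,"tz":0,"ax":0,"ay":0,"az":0}]'

```text
t: 17.65
position: [0.6016, 0.1415, 0.0446]
eef_rot: [-0.002, 0.684, 0.73, 0.003]
ft_force: [-0.2, 7.5, -0.7]
finger_gap: 0.0001
```

```bash
python3 chk.py
```

```text
tcp tester 0.1684 -0.0024 0.0446 ft along UX 7.47 t 17.65
slope 0.2876 joint 0.0576 322
bare 169 x -0.0002 y -0.0031
pad 181 x -0.0007 y -0.0744
plate x [0.1465 0.149  0.157 ]
```

move_arm --steps '[{"grip":1,"tx":-0.015,"ty":0,"tz":0,"ax":0,"ay":0,"az":0},{"grip":1,"tx":-0.03,"ty":0,"tz":0,"ax":0,"ay":0,"az":0},{"grip":1,"tx":-0.045,"ty":0,"tz":0,"ax":0,"ay":0,"az":0},{"grip":1,"tx":-0.06,"ty":0,"tz":0,"ax":0,"ay":0,"az":0},{"grip":1,"tx":-0.07,"ty":0,"tz":0,"ax":0,"ay":0,"az":0}]'

```text
t: 18.2
position: [0.6019, 0.136, 0.0446]
eef_rot: [-0.002, 0.684, 0.73, 0.003]
ft_force: [-0.3, 7.5, -0.1]
finger_gap: 0.0001
```

move_arm --steps '[{"grip":1,"tx":-0.015,"ty":0,"tz":0,"ax":0,"ay":0,"az":0},{"grip":1,"tx":-0.03,"ty":0,"tz":0,"ax":0,"ay":0,"az":0},{"grip":1,"tx":-0.04,"ty":0,"tz":0,"ax":0,"ay":0,"az":0},{"grip":1,"tx":-0.04,"ty":0,"tz":0,"ax":0,"ay":0,"az":0}]'

```text
t: 18.6
position: [0.6022, 0.1326, 0.0446]
eef_rot: [-0.002, 0.684, 0.73, 0.002]
ft_force: [-0.1, 6.6, -0.8]
finger_gap: 0.0003
```

```bash
python3 chk.py
```

```text
tcp tester 0.1595 -0.0024 0.0446 ft along UX 6.63 t 18.6
slope 0.3021 joint 0.0721 316
bare 195 x -0.0005 y -0.0024
pad 181 x -0.0005 y -0.0768
plate x [0.1377 0.1401 0.1482]
```

move_arm --steps '[{"grip":1,"tx":-0.015,"ty":0,"tz":0,"ax":0,"ay":0,"az":0},{"grip":1,"tx":-0.03,"ty":0,"tz":0,"ax":0,"ay":0,"az":0},{"grip":1,"tx":-0.045,"ty":0,"tz":0,"ax":0,"ay":0,"az":0},{"grip":1,"tx":-0.06,"ty":0,"tz":0,"ax":0,"ay":0,"az":0},{"grip":1,"tx":-0.07,"ty":0,"tz":0,"ax":0,"ay":0,"az":0}]'

```text
t: 19.15
position: [0.6025, 0.1274, 0.0446]
eef_rot: [-0.002, 0.684, 0.73, 0.003]
ft_force: [-0.2, 6.8, -0.1]
finger_gap: 0.0002
```

move_arm --steps '[{"grip":1,"tx":-0.015,"ty":0,"tz":0,"ax":0,"ay":0,"az":0},{"grip":1,"tx":-0.03,"ty":0,"tz":0,"ax":0,"ay":0,"az":0},{"grip":1,"tx":-0.04,"ty":0,"tz":0,"ax":0,"ay":0,"az":0},{"grip":1,"tx":-0.04,"ty":0,"tz":0,"ax":0,"ay":0,"az":0}]'

```text
t: 19.55
position: [0.6027, 0.1241, 0.0446]
eef_rot: [-0.002, 0.684, 0.73, 0.003]
ft_force: [-0.9, 7.4, 0.1]
finger_gap: -0.0001
```

```bash
python3 chk.py
```

```text
tcp tester 0.1509 -0.0024 0.0446 ft along UX 7.48 t 19.55
slope 0.3247 joint 0.0947 324
bare 158 x 0.0001 y -0.0015
pad 176 x -0.0002 y -0.0774
plate x [0.1284 0.1318 0.1395]
```

move_arm --steps '[{"grip":1,"tx":-0.015,"ty":0,"tz":0,"ax":0,"ay":0,"az":0},{"grip":1,"tx":-0.03,"ty":0,"tz":0,"ax":0,"ay":0,"az":0},{"grip":1,"tx":-0.045,"ty":0,"tz":0,"ax":0,"ay":0,"az":0},{"grip":1,"tx":-0.06,"ty":0,"tz":0,"ax":0,"ay":0,"az":0},{"grip":1,"tx":-0.07,"ty":0,"tz":0,"ax":0,"ay":0,"az":0}]'

```text
t: 20.1
position: [0.6031, 0.1189, 0.0446]
eef_rot: [-0.002, 0.684, 0.73, 0.003]
ft_force: [-1.2, 7.1, -1.1]
finger_gap: -0.0
```

move_arm --steps '[{"grip":1,"tx":-0.01,"ty":0,"tz":0,"ax":0,"ay":0,"az":0},{"grip":1,"tx":-0.02,"ty":0,"tz":0,"ax":0,"ay":0,"az":0},{"grip":1,"tx":-0.02,"ty":0,"tz":0,"ax":0,"ay":0,"az":0},{"grip":1,"tx":-0.02,"ty":0,"tz":0,"ax":0,"ay":0,"az":0}]'

```text
t: 20.5
position: [0.6032, 0.1172, 0.0446]
eef_rot: [-0.002, 0.684, 0.73, 0.003]
ft_force: [0.2, 6.9, -0.8]
finger_gap: 0.0003
```

```bash
python3 chk.py
```

```text
tcp tester 0.144 -0.0024 0.0446 ft along UX 6.9 t 20.5
slope 0.3308 joint 0.1008 315
bare 196 x -0.0000 y -0.0034
pad 195 x -0.0004 y -0.0746
plate x [0.1212 0.1245 0.1324]
```

move_arm --steps '[{"grip":1,"tx":-0.015,"ty":0,"tz":0,"ax":0,"ay":0,"az":0},{"grip":1,"tx":-0.03,"ty":0,"tz":0,"ax":0,"ay":0,"az":0},{"grip":1,"tx":-0.045,"ty":0,"tz":0,"ax":0,"ay":0,"az":0},{"grip":1,"tx":-0.06,"ty":0,"tz":0,"ax":0,"ay":0,"az":0},{"grip":1,"tx":-0.07,"ty":0,"tz":0,"ax":0,"ay":0,"az":0}]'

```text
t: 21.05
position: [0.6035, 0.1119, 0.0446]
eef_rot: [-0.002, 0.684, 0.73, 0.003]
ft_force: [-0.2, 8.0, -0.3]
finger_gap: -0.0004
```

move_arm --steps '[{"grip":1,"tx":-0.01,"ty":0,"tz":0,"ax":0,"ay":0,"az":0},{"grip":1,"tx":-0.02,"ty":0,"tz":0,"ax":0,"ay":0,"az":0},{"grip":1,"tx":-0.02,"ty":0,"tz":0,"ax":0,"ay":0,"az":0},{"grip":1,"tx":-0.02,"ty":0,"tz":0,"ax":0,"ay":0,"az":0}]'

```text
t: 21.45
position: [0.6036, 0.1102, 0.0446]
eef_rot: [-0.002, 0.684, 0.73, 0.003]
ft_force: [-0.9, 7.2, 0.5]
finger_gap: 0.0
```

```bash
python3 chk.py
```

```text
tcp tester 0.137 -0.0024 0.0446 ft along UX 7.27 t 21.45
slope 0.3533 joint 0.1233 322
bare 178 x 0.0003 y 0.0007
pad 184 x -0.0004 y -0.0738
plate x [0.1145 0.118  0.1271]
```

move_arm --steps '[{"grip":1,"tx":-0.015,"ty":0,"tz":0,"ax":0,"ay":0,"az":0},{"grip":1,"tx":-0.03,"ty":0,"tz":0,"ax":0,"ay":0,"az":0},{"grip":1,"tx":-0.045,"ty":0,"tz":0,"ax":0,"ay":0,"az":0},{"grip":1,"tx":-0.06,"ty":0,"tz":0,"ax":0,"ay":0,"az":0},{"grip":1,"tx":-0.07,"ty":0,"tz":0,"ax":0,"ay":0,"az":0}]'

```text
t: 22.0
position: [0.604, 0.105, 0.0446]
eef_rot: [-0.002, 0.684, 0.73, 0.003]
ft_force: [-0.3, 8.3, -1.0]
finger_gap: 0.0002
```

move_arm --steps '[{"grip":1,"tx":0,"ty":0,"tz":0,"ax":0,"ay":0,"az":0},{"grip":1,"tx":0,"ty":0,"tz":0,"ax":0,"ay":0,"az":0},{"grip":1,"tx":0,"ty":0,"tz":0,"ax":0,"ay":0,"az":0}]'

```text
t: 22.3
position: [0.604, 0.1048, 0.0446]
eef_rot: [-0.002, 0.684, 0.73, 0.003]
ft_force: [-0.3, 9.0, -0.0]
finger_gap: 0.0002
```

```bash
python3 chk.py
```

```text
tcp tester 0.1316 -0.0025 0.0446 ft along UX 9.0 t 22.3
slope 0.3624 joint 0.1324 310
bare 192 x 0.0001 y -0.0038
pad 198 x -0.0007 y -0.0786
plate x [0.1097 0.1122 0.12  ]
```

move_arm --steps '[{"grip":1,"tx":-0.015,"ty":0,"tz":0,"ax":0,"ay":0,"az":0},{"grip":1,"tx":-0.03,"ty":0,"tz":0,"ax":0,"ay":0,"az":0},{"grip":1,"tx":-0.045,"ty":0,"tz":0,"ax":0,"ay":0,"az":0},{"grip":1,"tx":-0.06,"ty":0,"tz":0,"ax":0,"ay":0,"az":0},{"grip":1,"tx":-0.07,"ty":0,"tz":0,"ax":0,"ay":0,"az":0}]'

```text
t: 22.85
position: [0.6043, 0.0996, 0.0446]
eef_rot: [-0.002, 0.684, 0.73, 0.003]
ft_force: [-0.5, 8.9, -0.7]
finger_gap: 0.0001
```

move_arm --steps '[{"grip":1,"tx":0,"ty":0,"tz":0,"ax":0,"ay":0,"az":0},{"grip":1,"tx":0,"ty":0,"tz":0,"ax":0,"ay":0,"az":0},{"grip":1,"tx":0,"ty":0,"tz":0,"ax":0,"ay":0,"az":0}]'

```text
t: 23.15
position: [0.6044, 0.0994, 0.0446]
eef_rot: [-0.002, 0.684, 0.73, 0.003]
ft_force: [-0.7, 7.9, -0.4]
finger_gap: -0.0
```

```bash
python3 chk.py
```

```text
tcp tester 0.1262 -0.0025 0.0446 ft along UX 7.89 t 23.15
slope 0.3827 joint 0.1527 322
bare 191 x -0.0002 y -0.0003
pad 185 x -0.0001 y -0.0746
plate x [0.1043 0.1072 0.1153]
```

move_arm --steps '[{"grip":1,"tx":-0.015,"ty":0,"tz":0,"ax":0,"ay":0,"az":0},{"grip":1,"tx":-0.03,"ty":0,"tz":0,"ax":0,"ay":0,"az":0},{"grip":1,"tx":-0.045,"ty":0,"tz":0,"ax":0,"ay":0,"az":0},{"grip":1,"tx":-0.06,"ty":0,"tz":0,"ax":0,"ay":0,"az":0}]'

```text
t: 23.6
position: [0.6047, 0.095, 0.0446]
eef_rot: [-0.003, 0.683, 0.73, 0.003]
ft_force: [-0.4, 8.2, 0.2]
finger_gap: -0.0001
```

move_arm --steps '[{"grip":1,"tx":0,"ty":0,"tz":0,"ax":0,"ay":0,"az":0},{"grip":1,"tx":0,"ty":0,"tz":0,"ax":0,"ay":0,"az":0},{"grip":1,"tx":0,"ty":0,"tz":0,"ax":0,"ay":0,"az":0}]'

```text
t: 23.9
position: [0.6047, 0.0947, 0.0446]
eef_rot: [-0.002, 0.684, 0.73, 0.003]
ft_force: [0.3, 7.9, 0.4]
finger_gap: 0.0002
```

```bash
python3 chk.py
```

```text
tcp tester 0.1215 -0.0025 0.0446 ft along UX 7.82 t 23.9
slope 0.3981 joint 0.1681 309
bare 178 x -0.0000 y -0.0036
pad 189 x 0.0001 y -0.0749
plate x [0.0995 0.1025 0.1108]
```

move_arm --steps '[{"grip":1,"tx":-0.015,"ty":0,"tz":0,"ax":0,"ay":0,"az":0},{"grip":1,"tx":-0.03,"ty":0,"tz":0,"ax":0,"ay":0,"az":0},{"grip":1,"tx":-0.045,"ty":0,"tz":0,"ax":0,"ay":0,"az":0},{"grip":1,"tx":-0.06,"ty":0,"tz":0,"ax":0,"ay":0,"az":0}]'

```text
t: 24.35
position: [0.605, 0.0905, 0.0446]
eef_rot: [-0.003, 0.683, 0.73, 0.003]
ft_force: [-0.6, 8.8, -0.2]
finger_gap: -0.0005
```

move_arm --steps '[{"grip":1,"tx":0,"ty":0,"tz":0,"ax":0,"ay":0,"az":0},{"grip":1,"tx":0,"ty":0,"tz":0,"ax":0,"ay":0,"az":0},{"grip":1,"tx":0,"ty":0,"tz":0,"ax":0,"ay":0,"az":0}]'

```text
t: 24.65
position: [0.605, 0.0901, 0.0446]
eef_rot: [-0.002, 0.683, 0.73, 0.003]
ft_force: [-0.3, 8.8, -0.4]
finger_gap: 0.0002
```

```bash
python3 chk.py
```

```text
tcp tester 0.1169 -0.0025 0.0446 ft along UX 8.76 t 24.65
slope 0.4074 joint 0.1774 311
bare 192 x 0.0005 y -0.0030
pad 193 x 0.0001 y -0.0747
plate x [0.0948 0.098  0.1049]
```

move_arm --steps '[{"grip":1,"tx":-0.015,"ty":0,"tz":0,"ax":0,"ay":0,"az":0},{"grip":1,"tx":-0.03,"ty":0,"tz":0,"ax":0,"ay":0,"az":0},{"grip":1,"tx":-0.045,"ty":0,"tz":0,"ax":0,"ay":0,"az":0},{"grip":1,"tx":-0.06,"ty":0,"tz":0,"ax":0,"ay":0,"az":0}]'

```text
t: 25.1
position: [0.6053, 0.0859, 0.0446]
eef_rot: [-0.003, 0.683, 0.73, 0.003]
ft_force: [-1.4, 9.4, -1.4]
finger_gap: 0.0002
```

move_arm --steps '[{"grip":1,"tx":0,"ty":0,"tz":0,"ax":0,"ay":0,"az":0},{"grip":1,"tx":0,"ty":0,"tz":0,"ax":0,"ay":0,"az":0},{"grip":1,"tx":0,"ty":0,"tz":0,"ax":0,"ay":0,"az":0}]'

```text
t: 25.4
position: [0.6053, 0.0856, 0.0446]
eef_rot: [-0.003, 0.683, 0.73, 0.003]
ft_force: [-0.3, 7.8, 0.2]
finger_gap: 0.0005
```

```bash
python3 chk.py
```

```text
tcp tester 0.1123 -0.0026 0.0446 ft along UX 7.77 t 25.4
slope 0.4289 joint 0.1989 310
bare 187 x -0.0062 y -0.0038
pad 184 x -0.0002 y -0.0748
plate x [0.09   0.0927 0.1018]
```

The bare sink has begun to move (−6 mm), so I hold still and watch.

move_arm --steps '[{"grip":1,"tx":0,"ty":0,"tz":0,"ax":0,"ay":0,"az":0},{"grip":1,"tx":0,"ty":0,"tz":0,"ax":0,"ay":0,"az":0},{"grip":1,"tx":0,"ty":0,"tz":0,"ax":0,"ay":0,"az":0},{"grip":1,"tx":0,"ty":0,"tz":0,"ax":0,"ay":0,"az":0},{"grip":1,"tx":0,"ty":0,"tz":0,"ax":0,"ay":0,"az":0}]'

```text
t: 25.95
position: [0.6053, 0.0855, 0.0446]
eef_rot: [-0.003, 0.683, 0.73, 0.003]
ft_force: [-0.9, 8.4, 0.1]
finger_gap: -0.0001
```

```bash
python3 chk.py
```

```text
tcp tester 0.1123 -0.0025 0.0446 ft along UX 8.43 t 25.95
slope 0.4259 joint 0.1959 308
bare 185 x -0.0487 y -0.0023
pad 193 x -0.0004 y -0.0738
plate x [0.0897 0.0931 0.1007]
```

move_arm --steps '[{"grip":1,"tx":0,"ty":0,"tz":0,"ax":0,"ay":0,"az":0},{"grip":1,"tx":0,"ty":0,"tz":0,"ax":0,"ay":0,"az":0},{"grip":1,"tx":0,"ty":0,"tz":0,"ax":0,"ay":0,"az":0},{"grip":1,"tx":0,"ty":0,"tz":0,"ax":0,"ay":0,"az":0},{"grip":1,"tx":0,"ty":0,"tz":0,"ax":0,"ay":0,"az":0}]'

```text
t: 26.5
position: [0.6053, 0.0854, 0.0446]
eef_rot: [-0.002, 0.683, 0.73, 0.003]
ft_force: [-0.9, 8.8, -0.3]
finger_gap: 0.0002
```

```bash
python3 chk.py slid.png
```

```text
tcp tester 0.1122 -0.0025 0.0446 ft along UX 8.85 t 26.5
slope 0.4259 joint 0.1959 309
bare 195 x -0.0803 y -0.0010
pad 194 x 0.0001 y -0.0776
plate x [0.09   0.0928 0.1006]
```

View pics/slid.png

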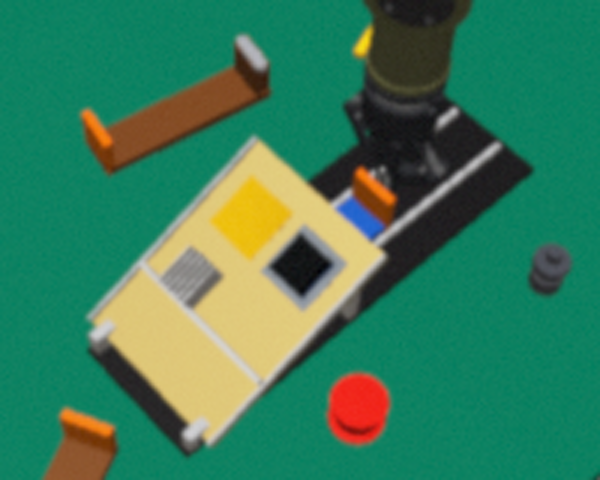

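The bare sink rests on the stop bar (190,275) at x = −80 mm, and the black one is unmoved (303,265). I back away gently.

move_arm --steps '[{"grip":1,"tx":0.02,"ty":0,"tz":0,"ax":0,"ay":0,"az":0},{"grip":1,"tx":0.05,"ty":0,"tz":0,"ax":0,"ay":0,"az":0},{"grip":1,"tx":0.12,"ty":0,"tz":0,"ax":0,"ay":0,"az":0},{"grip":1,"tx":0.25,"ty":0,"tz":0,"ax":0,"ay":0,"az":0},{"grip":1,"tx":0.5,"ty":0,"tz":0,"ax":0,"ay":0,"az":0}]'

```text
t: 27.05
position: [0.6027, 0.1182, 0.044]
eef_rot: [0.0, 0.686, 0.728, -0.001]
ft_force: [0.6, 1.1, 0.5]
finger_gap: -0.0001
```

move_arm --steps '[{"grip":1,"tx":0.2,"ty":0,"tz":-0.1,"ax":0,"ay":0,"az":0},{"grip":1,"tx":0.2,"ty":0,"tz":-0.3,"ax":0,"ay":0,"az":0},{"grip":1,"tx":0.2,"ty":0,"tz":-0.3,"ax":0,"ay":0,"az":0},{"grip":1,"tx":0.2,"ty":0,"tz":-0.3,"ax":0,"ay":0,"az":0}]'

```text
t: 27.45
position: [0.6025, 0.1352, 0.0693]
eef_rot: [0.0, 0.685, 0.728, 0.001]
ft_force: [-0.4, -0.7, 0.7]
finger_gap: 0.0001
```

```bash
python3 chk.py
```

```text
tcp tester 0.162 -0.0029 0.0693 ft along UX -0.71 t 27.45
slope 0.4241 joint 0.1941 309
bare 191 x -0.0806 y -0.0005
pad 203 x -0.0002 y -0.0770
plate x [0.09   0.0927 0.1012]
```

The ramp stands on the prop, everything is at rest and the arm is clear.

```bash
python3 -c "
from cell import env; print(env.hand_in())"
```

```text
the job is handed in; nothing more can be done
None
```

The job is done and handed in at about t = 27.5 s. The hand-in reports no verdict.

- **Placing:** I set the bare heat sink on the yellow patch, within about 2 mm of its centre and 0.5° of the slope direction.
- **Raising:** I pushed the orange plate slowly with closed fingers. The force readings taken at the end of each move peaked at about 9.4 N. The bare sink let go at a slope of about 0.43 rad, and I stopped pushing there.
- **Last check:**

| Item | Measured | Required |
|---|---|---|
| Bare sink, along the slope | x = −81 mm, against the stop bar | −90 to −70 mm |
| Bare sink, across | y = −0.5 mm | within ±25 mm |
| Padded sink, along the slope | x = 0 mm, still on its patch | above −30 mm |
| Ramp joint | 0.194 rad, standing on the prop | above 0.05 rad |

After I withdrew the fingers, the plate stayed where it was and the arm was clear of everything.

- **Disagreements:** One check of the ramp face height after placing gave a nonsense value because its mask was wrong. The later slope fits replaced it. The gripper read 33 mm across the 36 mm sink, but the hold was secure. I did not measure the cutters, pot and spool again at the end. The arm stayed clear of them, and the pot and spool look unmoved in the last picture; the arm partly hides the cutters there.

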